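Set up the knife grinder: dip pot on its hook, work rest held at the bevel mark

ROBOT

A 6-joint arm with a two-finger parallel gripper is mounted at the origin on a cart in front of the work surface, level with it; the furniture and walls round the work are solid. World frame = base frame: x ahead of the robot, y to its left, z up, the work surface at z = 0. Lengths are in mm, angles in degrees, forces in N, time in s.
With the tool pointing down it reaches from about 300 to 850 mm from the base axis. Payload 4.2 kg.
Tool frame: the origin (TCP) lies at the very end of the fingers, on their centre line; the grasp point (between the pads) lies 19 mm behind it (env.grasp_offset is the distance from the TCP to the grasp point, in mm); z points along the fingers, y is the line along which they close (so a half turn about z gives the same grasp; the last joint's range is limited). The gripper opens to 91 mm and grips with 3 to 60 N. Pads are 32 mm wide; open, the fingers measure 118 mm over their backs; the gripper's body (76 mm by 178 mm) begins 60 mm behind the grasp point.
Start: joints at [70.302, 18.312, 89.639, -0, 72.044, -1.146], TCP at [182.951, 545.135, 213.976] pointing down, gripper open.
Joint ranges: [-177.97, 177.97], [-48.28, 115.42], [12.27, 149.76], [-77.06, 257.06], [2.81, 150.46], [-146.56, 146.56]. Speed limits (degrees/s): [147.25, 147.25, 180, 180, 180, 180].

INTERFACE

Orientations are given as [roll, pitch, yaw] about the fixed x, y, z axes, in that order (R = Rz(yaw) Ry(pitch) Rx(roll)).
In Python, from workcell import env gives the robot as it stands. The module is installed in compiled form; this text tells all that it offers.
- The arm moves only by the tool send_rows, never from a script. Its argument "motion" is a list of rows, each an object of numbers: "tx", "ty", "tz": the shift along the tool's x, y, z in units of 500 mm (1.0 is 500 mm); "rx", "ry", "rz": the turn, a rotation vector about the tool's x, y, z in units of 30 degrees (1.0 is 30 degrees); "gripper": the closure, from -1 (fully open) to 1 (shut). In form: [{"tx": .., "ty": .., "tz": .., "rx": .., "ry": .., "rz": .., "gripper": ..}, ...]. A call has 1 to 12 rows; each row shifts and turns the commanded pose from where the row before left it, along the tool's axes as they then stand; what a row does not reach is not made up. A row lasts 1/8 s, in which the tool goes at most 62.5 mm and 10.7 degrees, less where a joint would pass 70% of its speed; a pose out of reach is approached as far as the arm can. A call with a number of a shift or a turn outside -1 to 1 is refused whole. A call with a gripper value outside its range is refused whole. The fingers move at their own pace and stop on an object; "grip_force" is the grip in N (left out, the last holds). Time passes only in rows, so rows that do not move let the fingers close. It gives the time, the measured TCP pose, the force, the opening and the grip force at its end, in the units of the state.
- env.state(): the state, without advancing time (a new reading comes with each control period).
- env.grab_frame(name): name is "scene" or "side" or "wrist"; returns a dict with "frame" (420x560x3 uint8, red, green, blue), "vertical_fov" (degrees; the focal length in pixels is half the picture's height over the tangent of half this angle, whatever the lens; pixels are square), "cx", "cy" (the principal point, pixels), "rvec" (rotation vector, rad) and "tvec" (3), from world to camera coordinates, as OpenCV has them; the wrist camera has in their place "T_tool_cam" (4x4, takes a point from camera to tool coordinates, whose origin is the TCP and whose axes are the flange's). Camera axes: x right, y down, z forward; pixel columns grow to the right and rows downward; lengths in mm; the calibration is good to about 2 mm. The wrist camera is an equidistant fisheye: a pixel r from the principal point sees the ray r / f radians off the axis. A picture is of the moment at which its call begins: read the wrist's pose just before it. There is no depth.
- env.job_done(): hands the job in; it is judged then, once.
The state is a dict: "time_s": time; "qpos": joint angles; "qvel": joint speeds; "effort": joint torques, N m; "ee_pos": TCP position; "ee_rot": TCP orientation; "force": force on the tool from outside, world axes, zero at the start; "torque": the same for the moment, N m; "gripper_width": finger opening in mm; "gripper_force": force on a finger pad.
Only numpy, scipy, OpenCV 4.12 (cv2) and the standard library are available. Lean on these libraries where they do the work, as an engineer would, in place of code of your own. Each camera call takes 0.05 s, during which the arm holds its last target. There are 200 camera calls.

TASK

Set the disc grinder up for grinding knife bevels: hang the empty dip pot by its handle on the double hook at the front of the grinder and let go of it. Then take the drooping work rest by its front rail, swing it up until its yellow pointer stands at the red mark on the protractor, and finish while still holding it there, because its clamp knob is loose and I want to tighten it. Leave the pot hanging upright, and the red mark and the other things on the bench where they are.

Things in the scene. Friction and masses are not known exactly. Their poses are not given: they have to be found in the camera images.
- grinder: Small green disc grinder, fixed, 250 mm high. Origin on the bench under it; its front with the hook looks along its -x (to the robot), y runs along the motor shaft to the left, z up. Disc (168 mm) at y = 0, axle 160 mm up; motor at y -30 to -134 mm, its front at x -57 mm, switch box on it up to 248 mm; work rest on the +y side.
- hook_seat (a point): Middle of the handle bar when hung, 159 mm up. Two 8 mm wire prongs, 31 mm either side along the grinder's y, come out of the pedestal, dip here and turn up to red ball ends 22 mm nearer the front (grinder's -x), tops 23 mm above this point; behind, they rise 9 mm above it. Bring the bar from the front over the ball ends, prongs between bar and pot, then lower it in; the fingers fit between.
- dip_pot: Open rectangular sheet steel pot, 72 (x) by 116 (y) by 60 mm high, 280 g, with a fixed upright handle. Origin: centre of its underside; the handle stands in the pot's y-z plane. It hangs with its y axis along the grinder's y, either way round, its underside then about 29 mm above the bench.
- pot_grip (a point): Middle of the pot's handle bar, level along the pot's y, 130 mm above its underside: steel 10 mm thick, 112 mm between the uprights, with a black rubber sleeve 34 mm long and 17 mm thick in the middle. Grip the sleeve from above, across it (along the pot's x); the bare bar beside it is for the prongs. Axes as the pot's.
- work_rest (a joint): Tilt of the work rest in rad: 0 = level, positive = rail up. The clamp is loose: it droops on its lower stop at about -0.45 and falls back there when let go; upper stop 0.40. Weighs 0.7 kg; about 3 N at the rail lifts it.
- rest_hinge (a point): Point on the tilt axis of the work rest, at the middle of its width, 150 mm above the bench. Fixed to the grinder; the axis runs along the grinder's x.
- rail_mid (a point): Middle of the work rest's front rail, 165 mm from the tilt axis: a round steel bar 14 mm thick along the grinder's x, in the mid plane of the aluminium plate (180 x 100 x 10 mm). Brackets 74 mm either side join it to the plate; between them 53 mm of air to the plate's edge. Pinch it from above, across the bar (grinder's y); it turns in the fingers as the rest swings, so they can stay upright.
- pointer_tip (a point): Tip of the yellow pointer fixed to the robot-side end of the work rest, 100 mm from the tilt axis; it moves in front of the black protractor plate with white lines every 5 degrees.
- bevel_mark (a joint): Angle of the red mark on the rim of the protractor, about the same axis and in the same rad scale as work_rest: the pointer stands at the mark when both values are equal. It differs from day to day (about -0.17 to 0.25) and is clipped tight: leave it where it is.
- mark_tip (a point): Inner tip of the red mark, 100 mm from the tilt axis, where the yellow pointer's tip must come (3 mm to the side of it along the axis).
- handle_block: Bystander: hardwood knife handle blank, 34 by 130 by 26 mm, behind the grinder's motor at the right. Origin: centre of the underside.
- steel_cup: Bystander: steel cup, 77 mm across, 101 mm high, near the right front corner of the bench. Origin: centre of the underside.
- tape_roll: Bystander: roll of masking tape lying flat, 102 mm across, 24 mm high, on the bench at the left, in front of the work rest. Origin: centre of the underside.

How it is judged:
By the outcome, as a careful person would: the job done as asked, in the order asked, and still so for the second after the job is handed in, while the arm keeps its last pose, push and grip.
It also fails if it takes over 54 s, if anything falls off the work surface, if the arm or the gripper's body presses on something with over 40 N, if the wrist force passes 120 N, or if a joint passes its speed limit or range.

## Working session

There is one attempt and no reset: what is moved stays moved. The work goes in short steps, Python scripts to look and compute and a tool call to move; the robot and the scene stay as the last step left them, time stands still between calls to the robot, and variables do not carry over. Pictures are saved under pics/ and viewed, at most 10 in all, crops included, and the job is handed in when it is done.

Besides the shell and the picture viewer there is one more tool, called after "Request:" by a JSON object that holds its "name" and its "arguments". send_rows: Moves the arm, as the interface text tells. Shifts and turns lie within -1 to 1; 1 stands for 500 mm of shift or 30 degrees of turn. Its arguments: {"type":"object","properties":{"motion":{"type":"array"},"grip_force":{"type":"number"}},"required":["motion"]}

```bash
mkdir -p pics; python3 - <<'E'
from workcell import env
import cv2,pickle
s=env.state(); print(s)
d={}
for n in ("scene","side","wrist"):
    f=env.grab_frame(n); d[n]=f
    cv2.imwrite(f"pics/{n}0.png",f["frame"][:,:,::-1])
    print(n,{k:v for k,v in f.items() if k!="frame"})
d["state"]=s
pickle.dump(d,open("f0.pkl","wb"))
E
```

```text
{'time_s': 0.0, 'qpos': array([ 7.03011937e+01,  1.83500689e+01,  8.97053886e+01, -1.03708468e-03,
        7.20403792e+01, -1.14469986e+00]), 'qvel': array([ 0.0384365 ,  0.09505815, -0.05084197,  0.06912696,  0.02556494,
       -0.07353247]), 'effort': array([ 3.26550500e-03, -4.12470889e+01, -2.31980485e+01,  7.31965899e-02,
        4.55380068e-02, -1.42082604e-04]), 'ee_pos': array([182.79653568, 544.66426515, 213.14290195]), 'ee_rot': array([-1.79904163e+02, -9.28753897e-04,  1.61446213e+02]), 'force': array([ 0.25953011, -0.83689671,  0.10675371]), 'torque': array([ 0.01557201, -0.02659733,  0.00401879]), 'gripper_force': 0.0, 'gripper_width': 90.9214305005484}
scene {'vertical_fov': 55.54189388409519, 'cx': 275.62061448056585, 'cy': 208.12876911047323, 'rvec': array([ 2.0046786 , -0.74283797,  0.44487153]), 'tvec': array([-468.76469827,  262.03078835,  984.38896679])}
side {'vertical_fov': 49.76573603845858, 'cx': 281.3266734816145, 'cy': 211.0254874630574, 'rvec': array([ 1.34792215,  2.41800557, -0.75441781]), 'tvec': array([ 351.9235691 , -307.87763266, 1777.34565228])}
wrist {'vertical_fov': 65.70646984690485, 'cx': 283.9216499781681, 'cy': 204.2615870381407, 'T_tool_cam': array([[-2.01852106e-04, -9.69691965e-01, -2.44330623e-01,
         6.80774699e+01],
       [ 9.99999865e-01, -3.12679033e-04,  4.14807879e-04,
         6.46123005e-01],
       [-4.78632930e-04, -2.44330506e-01,  9.69691897e-01,
        -1.70741257e+02],
       [ 0.00000000e+00,  0.00000000e+00,  0.00000000e+00,
         1.00000000e+00]])}
```

View pics/scene0.png

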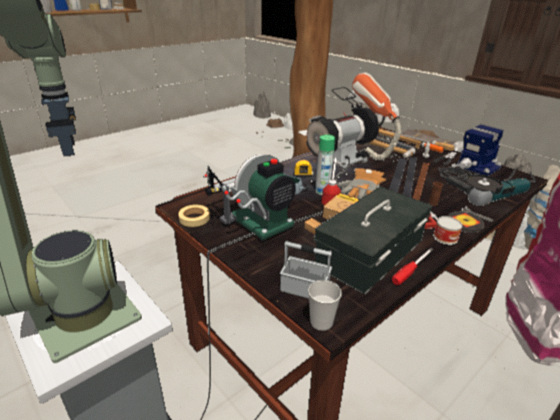

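View pics/side0.png

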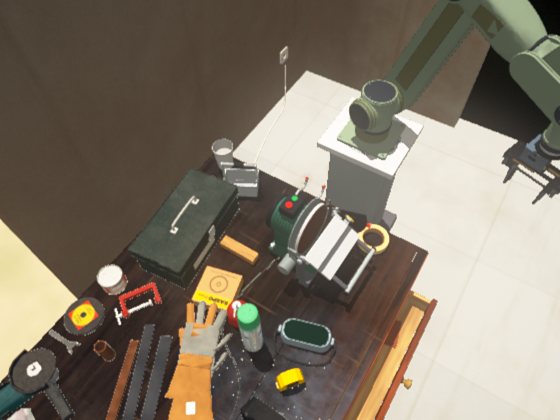

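```bash
cat > h.py <<'E'
import numpy as np,cv2,pickle
from scipy.spatial.transform import Rotation as Ro
def cam(f,st=None):
    H,W=f["frame"].shape[:2]; fl=H/2/np.tan(np.radians(f["vertical_fov"])/2)
    if "rvec" in f:
        R=cv2.Rodrigues(f["rvec"])[0]; return fl,R.T,-R.T@f["tvec"]
    Rt=Ro.from_euler("xyz",st["ee_rot"],degrees=True).as_matrix(); T=f["T_tool_cam"]
    return fl,Rt@T[:3,:3],Rt@T[:3,3]+st["ee_pos"]
def ray(f,uv,st=None):
    fl,R,C=cam(f,st); p=np.array([uv[0]-f["cx"],uv[1]-f["cy"]])/fl
    if "rvec" in f: v=np.array([*p,1])
    else:
        r=np.hypot(*p); v=np.array([*(p*np.sinc(r/np.pi)),np.cos(r)])
    v=R@v; return C,v/np.linalg.norm(v)
def onplane(f,uv,z,st=None):
    C,v=ray(f,uv,st); return C+v*(z-C[2])/v[2]
def tri(rays):
    A=sum(np.eye(3)-np.outer(v,v) for C,v in rays); b=sum((np.eye(3)-np.outer(v,v))@C for C,v in rays)
    X=np.linalg.solve(A,b); return X,[np.linalg.norm(np.cross(X-C,v)) for C,v in rays]
def proj(f,X,st=None):
    fl,R,C=cam(f,st); c=R.T@(np.asarray(X,float)-C)
    if "rvec" in f: p=c[:2]/c[2]
    else: t=np.arctan2(np.hypot(*c[:2]),c[2]); p=c[:2]/np.hypot(*c[:2])*t
    return p*fl+[f["cx"],f["cy"]]
E
python3 - <<'E'
from h import *
d=pickle.load(open("f0.pkl","rb"))
for n in("scene","side"): print(n,cam(d[n]))
a=d["scene"]["frame"][145:340,160:360,::-1]; b=d["side"]["frame"][130:325,205:405,::-1]
cv2.imwrite("pics/c0.png",cv2.hconcat([cv2.resize(x,(400*1,390)) if 0 else cv2.resize(x,None,fx=2,fy=2,interpolation=cv2.INTER_CUBIC) for x in(a,b)]))
E
```

```text
scene (np.float64(398.79046205913676), array([[ 0.75233524, -0.32528527,  0.572871  ],
       [-0.65857764, -0.39294183,  0.64177271],
       [ 0.01634577, -0.86010826, -0.50984959]]), array([-126.02493712, -837.50906644,  734.92747477]))
side (np.float64(452.76071539417535), array([[-0.52990457,  0.70647709, -0.46913886],
       [ 0.84790953,  0.43103608, -0.30863787],
       [-0.01582981, -0.56133592, -0.82743664]]), array([1237.81630999,  382.86319648, 1303.38902801]))
```

View pics/c0.png

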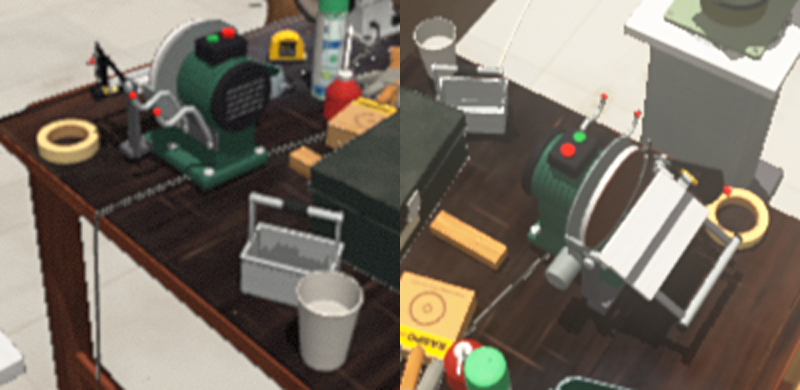

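```bash
python3 - <<'E'
from h import *
d=pickle.load(open("f0.pkl","rb"))
def blobs(n,box):
    f=d[n]["frame"]; x0,y0,x1,y1=box
    h=cv2.cvtColor(f,cv2.COLOR_RGB2HSV); m=(((h[...,0]<8)|(h[...,0]>172))&(h[...,1]>140)&(h[...,2]>90)).astype(np.uint8)
    k=np.zeros_like(m);k[y0:y1,x0:x1]=1;m*=k
    c,l,s,ce=cv2.connectedComponentsWithStats(m)
    return [(tuple(ce[i].round(1)),s[i,4]) for i in range(1,c) if s[i,4]>1]
print(blobs("scene",(195,150,285,215)));print(blobs("side",(280,160,390,240)))
S,D=d["scene"],d["side"]
def T(a,b): X,e=tri([ray(S,a),ray(D,b)]); print(X.round(1),np.round(e,1)); return X
T((226.5,193),(323.5,187));T((238.5,201),(306.5,178.5))
print("mark");T((206.3,175),(369,225))
print("grip");T((309,249.5),(247,164.5))
E
```

```text
[((np.float64(273.6), np.float64(161.0)), np.int32(33)), ((np.float64(205.7), np.float64(174.7)), np.int32(3)), ((np.float64(225.8), np.float64(192.2)), np.int32(13)), ((np.float64(237.6), np.float64(200.4)), np.int32(13))]
[((np.float64(306.5), np.float64(177.5)), np.int32(4)), ((np.float64(323.3), np.float64(186.3)), np.int32(3)), ((np.float64(288.5), np.float64(204.6)), np.int32(48)), ((np.float64(368.0), np.float64(224.5)), np.int32(12))]
[451.2  26.1 173.5] [0.6 0.6]
[449.6 -35.7 174.1] [1.1 1.1]
mark
[492.5 204.3 152.9] [1. 1.]
grip
[ 478.9 -268.3  124.7] [15.3 15.3]
```

Request:
{"name": "send_rows", "arguments": {"motion": [{"tx":-0.068,"ty":-0.079,"tz":-0.037},{"tx":-0.068,"ty":-0.079,"tz":-0.037},{"tx":-0.068,"ty":-0.079,"tz":-0.037},{"tx":-0.068,"ty":-0.079,"tz":-0.037},{"tx":-0.068,"ty":-0.079,"tz":-0.037},{"tx":-0.068,"ty":-0.079,"tz":-0.037},{"tx":-0.068,"ty":-0.079,"tz":-0.037},{"tx":-0.068,"ty":-0.079,"tz":-0.037},{"tx":-0.068,"ty":-0.079,"tz":-0.037},{"tx":-0.068,"ty":-0.079,"tz":-0.037}]}}

```text
invalid input at $.motion[0]: expected keys tx, ty, tz, rx, ry, rz, gripper
```

Request:
{"name": "send_rows", "arguments": {"motion": [{"rz":0.34},{"rz":0.34},{"rz":0.34},{"rz":0.34},{"rz":0.34},{"rz":0.34},{"rz":0.34},{}]}}

```text
invalid input at $.motion[0]: expected keys tx, ty, tz, rx, ry, rz, gripper
```

```bash
cat > snap.py <<'E'
import sys
from h import *
from workcell import env
n,tag=sys.argv[1:3]
s=env.state(); f=env.grab_frame(n); f["st"]=s
pickle.dump(f,open(tag+".pkl","wb")); cv2.imwrite(f"pics/{tag}.png",f["frame"][:,:,::-1])
print(s["time_s"],s["ee_pos"].round(1),s["ee_rot"].round(2),s["force"].round(1))
E
python3 snap.py wrist w1
```

```text
0.15 [182.8 544.8 213.3] [-179.92   -0.    161.45] [ 0.9  0.7 -0.6]
```

View pics/w1.png

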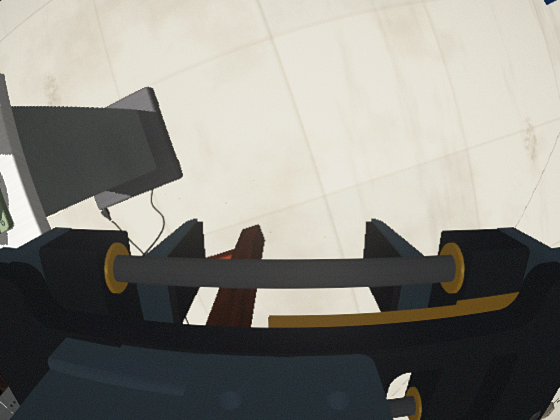

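Request:
{"name": "send_rows", "arguments": {"motion": [{"tx":-0.0785,"ty":-0.073,"tz":-0.031,"rx":0,"ry":0,"rz":0,"gripper":-1},{"tx":-0.0785,"ty":-0.073,"tz":-0.031,"rx":0,"ry":0,"rz":0,"gripper":-1},{"tx":-0.0785,"ty":-0.073,"tz":-0.031,"rx":0,"ry":0,"rz":0,"gripper":-1},{"tx":-0.0785,"ty":-0.073,"tz":-0.031,"rx":0,"ry":0,"rz":0,"gripper":-1},{"tx":-0.0785,"ty":-0.073,"tz":-0.031,"rx":0,"ry":0,"rz":0,"gripper":-1},{"tx":-0.0785,"ty":-0.073,"tz":-0.031,"rx":0,"ry":0,"rz":0,"gripper":-1},{"tx":-0.0785,"ty":-0.073,"tz":-0.031,"rx":0,"ry":0,"rz":0,"gripper":-1},{"tx":-0.0785,"ty":-0.073,"tz":-0.031,"rx":0,"ry":0,"rz":0,"gripper":-1},{"tx":-0.0785,"ty":-0.073,"tz":-0.031,"rx":0,"ry":0,"rz":0,"gripper":-1},{"tx":-0.0785,"ty":-0.073,"tz":-0.031,"rx":0,"ry":0,"rz":0,"gripper":-1},{"tx":-0.0785,"ty":-0.073,"tz":-0.031,"rx":0,"ry":0,"rz":0,"gripper":-1},{"tx":-0.0785,"ty":-0.073,"tz":-0.031,"rx":0,"ry":0,"rz":0,"gripper":-1}]}}

```text
time_s: 1.7
ee_pos: [490.6, -21.7, 400.4]
ee_rot: [180.0, 0.0, 161.4]
force: [1.4, 0.0, -0.9]
gripper_width: 91.6
gripper_force: 0.0
```

Request:
{"name": "send_rows", "arguments": {"motion": [{"tx":0,"ty":0,"tz":0,"rx":0,"ry":0,"rz":-0.31,"gripper":-1},{"tx":0,"ty":0,"tz":0,"rx":0,"ry":0,"rz":-0.31,"gripper":-1},{"tx":0,"ty":0,"tz":0,"rx":0,"ry":0,"rz":0,"gripper":-1},{"tx":0,"ty":0,"tz":0,"rx":0,"ry":0,"rz":0,"gripper":-1}]}}

```text
time_s: 2.2
ee_pos: [490.0, -19.8, 399.8]
ee_rot: [180.0, -0.0, 179.9]
force: [-0.3, -0.4, -0.4]
gripper_width: 91.6
gripper_force: 0.0
```

```bash
python3 snap.py wrist w2
```

```text
2.2 [490.  -19.8 399.8] [ 1.7999e+02 -1.0000e-02  1.7993e+02] [-0.3 -0.4 -0.4]
```

View pics/w2.png

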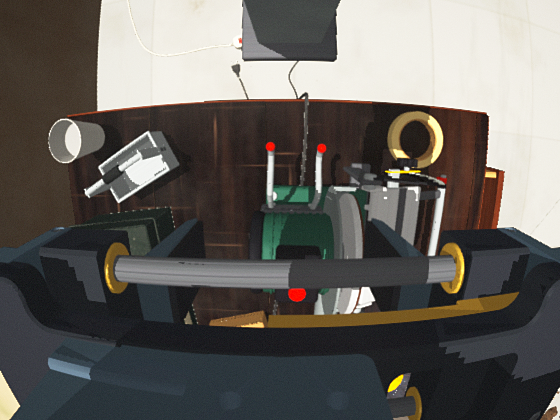

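```bash
python3 - <<'E'
from h import *
f=pickle.load(open("w2.pkl","rb"))["frame"][:,:,::-1]
a=f[115:220,60:192]; b=f[115:220,345:477]
cv2.imwrite("pics/c2.png",cv2.hconcat([cv2.resize(x,(396,315),interpolation=cv2.INTER_NEAREST) for x in(a,b)]))
E
```

```text
(no output)
```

View pics/c2.png

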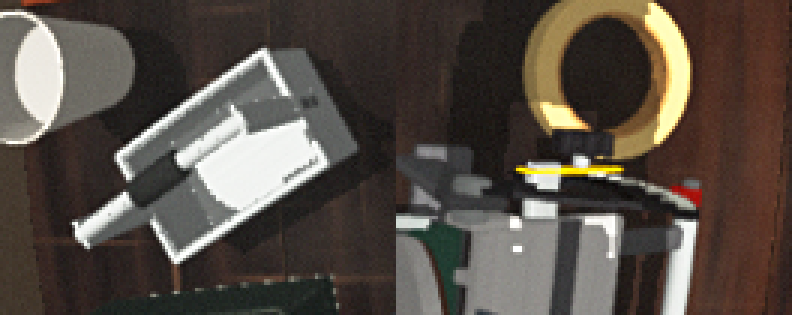

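```bash
python3 - <<'E'
from h import *
F=pickle.load(open("w2.pkl","rb"));st=F["st"];d=pickle.load(open("f0.pkl","rb"))
L=lambda x,y:(60+x/3,115+y/3); Rr=lambda x,y:(345+(x-396)/3,115+y/3)
P=lambda n,uv,z:print(n,np.round(uv,1),onplane(F,uv,z,st).round(1))
for n,c,z in(("sleeve",(160,180),132),("barL",(82,231),130),("barR",(240,118),130)):P(n,L(*c),z)
c=[onplane(F,L(*q),60,st) for q in((117,157),(265,52),(325,160),(178,260))]
print(np.round(c,1),np.mean(c,0).round(1))
e=(c[1]+c[2]-c[0]-c[3])[:2];print("pot yaw y-dir",np.degrees(np.arctan2(e[1],e[0])))
f=F["frame"];h=cv2.cvtColor(f,cv2.COLOR_RGB2HSV)
red=(((h[...,0]<8)|(h[...,0]>172))&(h[...,1]>140)&(h[...,2]>90))
yel=(h[...,0]>22)&(h[...,0]<33)&(h[...,1]>180)&(h[...,2]>120)
def bl(m,x0,y0,x1,y1):
    k=np.zeros(m.shape,np.uint8);k[y0:y1,x0:x1]=m[y0:y1,x0:x1];c,l,s,ce=cv2.connectedComponentsWithStats(k);return [(ce[i],s[i].tolist()) for i in range(1,c) if s[i,4]>2]
b=bl(red,255,130,335,160);print(b)
for x,u,v in zip(b,((237.6,200.4),(225.8,192.2)),((306.5,177.5),(323.3,186.3))):
    r=[ray(F,x[0],st),ray(d["scene"],u),ray(d["side"],v)];X,er=tri(r);print("ball",X.round(1),np.round(er,1),onplane(F,x[0],178,st).round(1))
m=bl(red,420,165,470,195);print("mark",m)
X,er=tri([ray(F,m[0][0],st),ray(d["scene"],(205.7,174.7)),ray(d["side"],(368,224.5))]);print(X.round(1),np.round(er,1))
print("yel",bl(yel,370,160,440,185))
P("ptr tip",Rr(623,170),107)
P("rail near end",Rr(676,240),78);P("rail lower",Rr(676,310),78)
E
```

```text
sleeve [113.3 175. ] [ 486.9 -275.2  132. ]
barL [ 87.3 192. ] [ 512.7 -329.8  130. ]
barR [140.  154.3] [ 458.2 -227.6  130. ]
[[ 482.8 -346.7   60. ]
 [ 427.9 -243.    60. ]
 [ 489.3 -209.9   60. ]
 [ 545.6 -310.4   60. ]] [ 486.4 -277.5   60. ]
pot yaw y-dir 118.55502308855493
[(array([269.86666667, 146.2       ]), [265, 142, 10, 9, 75]), (array([321.47368421, 147.78947368]), [317, 143, 10, 10, 76])]
ball [448. -36. 177.] [1.  2.4 1.6] [448.9 -36.1 178. ]
ball [450.4  26.2 176.4] [0.5 1.8 1.8] [450.6  26.3 178. ]
mark [(array([442.33333333, 179.23076923]), [436, 177, 11, 7, 39])]
[491.3 202.9 154.5] [1.  0.7 1.6]
yel [(array([390.17647059, 171.70588235]), [385, 171, 13, 2, 17]), (array([409.28205128, 171.15384615]), [399, 170, 22, 3, 39])]
ptr tip [420.7 171.7] [487.8 189.8 107. ]
rail near end [438.3 195. ] [530.5 240.   78. ]
rail lower [438.3 218.3] [571.4 245.2  78. ]
```

```bash
python3 - <<'E'
from h import *
F=pickle.load(open("w2.pkl","rb"));st=F["st"];d=pickle.load(open("f0.pkl","rb"))
for u,v in(((377,208),(183,213)),((314,229),(195,172))): X,e=tri([ray(d["scene"],u),ray(d["side"],v)]);print(X.round(),np.round(e,1))
for z in(90,120,150): print([onplane(F,uv,z,st).round() for uv in((90,212),(130,210),(172,207))])
E
```

```text
[ 750. -296.  157.] [2.1 2.1]
[ 568. -309.  169.] [65.6 65.6]
[array([ 557., -358.,   90.]), array([ 553., -274.,   90.]), array([ 547., -197.,   90.])]
[array([ 548., -337.,  120.]), array([ 544., -258.,  120.]), array([ 540., -186.,  120.])]
[array([ 540., -316.,  150.]), array([ 536., -242.,  150.]), array([ 532., -175.,  150.])]
```

Request:
{"name": "send_rows", "arguments": {"motion": [{"tx":0.001,"ty":-0.0855,"tz":0.0667,"rx":0,"ry":0,"rz":0,"gripper":0},{"tx":0.001,"ty":-0.0855,"tz":0.0667,"rx":0,"ry":0,"rz":0,"gripper":0},{"tx":0.001,"ty":-0.0855,"tz":0.0667,"rx":0,"ry":0,"rz":0,"gripper":0},{"tx":0.001,"ty":-0.0855,"tz":0.0667,"rx":0,"ry":0,"rz":0,"gripper":0},{"tx":0.001,"ty":-0.0855,"tz":0.0667,"rx":0,"ry":0,"rz":0,"gripper":0},{"tx":0.001,"ty":-0.0855,"tz":0.0667,"rx":0,"ry":0,"rz":0,"gripper":0},{"tx":0,"ty":0,"tz":0,"rx":0,"ry":0,"rz":0.342,"gripper":0},{"tx":0,"ty":0,"tz":0,"rx":0,"ry":0,"rz":0.342,"gripper":0},{"tx":0,"ty":0,"tz":0,"rx":0,"ry":0,"rz":0.342,"gripper":0},{"tx":0,"ty":0,"tz":0,"rx":0,"ry":0,"rz":0.342,"gripper":0},{"tx":0,"ty":0,"tz":0,"rx":0,"ry":0,"rz":0.342,"gripper":0},{"tx":0,"ty":0,"tz":0,"rx":0,"ry":0,"rz":0.342,"gripper":0}]}}

```text
time_s: 3.75
ee_pos: [487.4, -276.2, 199.8]
ee_rot: [180.0, -0.0, 118.1]
force: [0.0, 0.3, 0.1]
gripper_width: 45.5
gripper_force: 0.0
```

Request:
{"name": "send_rows", "arguments": {"motion": [{"tx":0,"ty":0,"tz":0,"rx":0,"ry":0,"rz":0,"gripper":0},{"tx":0,"ty":0,"tz":0,"rx":0,"ry":0,"rz":0,"gripper":0}]}}

```text
time_s: 4.0
ee_pos: [487.4, -276.3, 199.8]
ee_rot: [180.0, -0.0, 118.6]
force: [-0.5, -0.2, -0.4]
gripper_width: 45.7
gripper_force: 0.0
```

```bash
python3 snap.py wrist w3
```

```text
4.0 [ 487.4 -276.3  199.8] [180.    -0.   118.62] [-0.5 -0.2 -0.4]
```

View pics/w3.png

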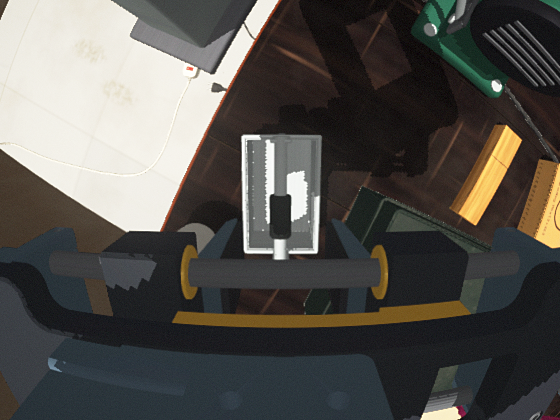

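```bash
python3 - <<'E'
from h import *
F=pickle.load(open("w3.pkl","rb"));st=F["st"]
c=[onplane(F,p,138,st) for p in((281,196),(281,237.5))];m=(c[0]+c[1])/2
R=Ro.from_euler("xyz",st["ee_rot"],degrees=True).as_matrix()
print(np.round(c,1),m.round(1),"tool delta",(R.T@(m-st["ee_pos"])).round(1))
q=[onplane(F,p,z,st) for p,z in(((281,145),130),((280.5,250),130),((243,135),60),((320,136),60))];print(np.round(q,1)); e=q[3]-q[2]; print(np.degrees(np.arctan2(e[1],e[0])))
E
```

```text
[[ 478.4 -262.6  138. ]
 [ 493.8 -291.   138. ]] [ 486.1 -276.8  138. ] tool delta [ 0.2 -1.4 61.8]
[[ 460.8 -230.3  130. ]
 [ 499.8 -303.1  130. ]
 [ 425.9 -243.1   60. ]
 [ 490.8 -208.9   60. ]]
27.793745754438973
```

Request:
{"name": "send_rows", "arguments": {"motion": [{"tx":0,"ty":-0.003,"tz":0.059,"rx":0,"ry":0,"rz":0,"gripper":0},{"tx":0,"ty":0,"tz":0.059,"rx":0,"ry":0,"rz":0,"gripper":0},{"tx":0,"ty":0,"tz":0.059,"rx":0,"ry":0,"rz":0,"gripper":0},{"tx":0,"ty":0,"tz":0,"rx":0,"ry":0,"rz":0,"gripper":0},{"tx":0,"ty":0,"tz":0,"rx":0,"ry":0,"rz":0,"gripper":1},{"tx":0,"ty":0,"tz":0,"rx":0,"ry":0,"rz":0,"gripper":1},{"tx":0,"ty":0,"tz":0,"rx":0,"ry":0,"rz":0,"gripper":1},{"tx":0,"ty":0,"tz":0,"rx":0,"ry":0,"rz":0,"gripper":1}], "grip_force": 35}}

```text
time_s: 5.05
ee_pos: [486.3, -277.6, 112.2]
ee_rot: [180.0, 0.1, 118.5]
force: [-0.5, -0.0, 3.4]
gripper_width: 16.2
gripper_force: 35.0
```

Request:
{"name": "send_rows", "arguments": {"motion": [{"tx":0,"ty":0,"tz":-0.06,"rx":0,"ry":0,"rz":0,"gripper":1},{"tx":0,"ty":0,"tz":-0.1,"rx":0,"ry":0,"rz":0,"gripper":1},{"tx":0.05,"ty":-0.011,"tz":0,"rx":0,"ry":0,"rz":0,"gripper":1},{"tx":0.075,"ty":-0.016,"tz":0,"rx":0,"ry":0,"rz":0,"gripper":1},{"tx":0.075,"ty":-0.016,"tz":0,"rx":0,"ry":0,"rz":0,"gripper":1},{"tx":0,"ty":0,"tz":0,"rx":0,"ry":0,"rz":0.2,"gripper":1},{"tx":0,"ty":0,"tz":0,"rx":0,"ry":0,"rz":0.2,"gripper":1},{"tx":0,"ty":0,"tz":0,"rx":0,"ry":0,"rz":0.2,"gripper":1},{"tx":0,"ty":0,"tz":0,"rx":0,"ry":0,"rz":0.2,"gripper":1},{"tx":0,"ty":0,"tz":0,"rx":0,"ry":0,"rz":0.2,"gripper":1},{"tx":0,"ty":0,"tz":0,"rx":0,"ry":0,"rz":0,"gripper":1}]}}

```text
time_s: 6.42
ee_pos: [419.1, -199.3, 191.0]
ee_rot: [-180.0, -0.0, 88.6]
force: [-0.2, 0.5, -1.9]
gripper_width: 16.4
gripper_force: 35.0
```

Request:
{"name": "send_rows", "arguments": {"motion": [{"tx":0.06,"ty":-0.014,"tz":0,"rx":0,"ry":0,"rz":0,"gripper":1},{"tx":0.11,"ty":-0.014,"tz":0,"rx":0,"ry":0,"rz":0,"gripper":1},{"tx":0.11,"ty":-0.014,"tz":0,"rx":0,"ry":0,"rz":0,"gripper":1},{"tx":0.08,"ty":-0.014,"tz":0,"rx":0,"ry":0,"rz":0,"gripper":1},{"tx":0.03,"ty":0,"tz":0,"rx":0,"ry":0,"rz":0,"gripper":1},{"tx":0,"ty":0,"tz":0,"rx":0,"ry":0,"rz":0,"gripper":1},{"tx":0,"ty":0,"tz":0,"rx":0,"ry":0,"rz":0,"gripper":1}]}}

```text
time_s: 7.3
ee_pos: [396.6, -4.4, 191.3]
ee_rot: [-180.0, 0.0, 88.5]
force: [1.0, -0.4, -2.2]
gripper_width: 16.3
gripper_force: 35.0
```

```bash
python3 snap.py wrist w4;python3 - <<'E'
from h import *
F=pickle.load(open("w4.pkl","rb"));st=F["st"]
h=cv2.cvtColor(F["frame"],cv2.COLOR_RGB2HSV)
m=(((h[...,0]<8)|(h[...,0]>172))&(h[...,1]>140)&(h[...,2]>90)).astype(np.uint8)
c,l,s,ce=cv2.connectedComponentsWithStats(m)
for i in range(1,c):
    if s[i,4]>8: print(ce[i].round(1),s[i],onplane(F,ce[i],177,st).round(1))
E
```

```text
7.3 [396.6  -4.4 191.3] [-1.7999e+02  2.0000e-02  8.8520e+01] [ 1.  -0.4 -2.2]
[372.7 188.9] [364 180  18  19 258] [450.8  26.1 177. ]
```

Request:
{"name": "send_rows", "arguments": {"motion": [{"tx":0,"ty":0.04,"tz":0,"rx":0,"ry":0,"rz":0,"gripper":1},{"tx":0,"ty":0.05,"tz":0,"rx":0,"ry":0,"rz":0,"gripper":1},{"tx":0.001,"ty":0.04,"tz":0,"rx":0,"ry":0,"rz":0,"gripper":1},{"tx":0,"ty":0.02,"tz":0,"rx":0,"ry":0,"rz":0,"gripper":1},{"tx":0,"ty":0,"tz":0,"rx":0,"ry":0,"rz":0,"gripper":1},{"tx":0,"ty":0,"tz":0,"rx":0,"ry":0,"rz":0,"gripper":1}]}}

```text
time_s: 8.1
ee_pos: [471.0, -5.5, 191.1]
ee_rot: [-179.9, -0.0, 88.5]
force: [0.5, 0.8, -2.5]
gripper_width: 16.3
gripper_force: 35.0
```

Request:
{"name": "send_rows", "arguments": {"motion": [{"tx":0,"ty":0,"tz":0.03,"rx":0,"ry":0,"rz":0,"gripper":1},{"tx":0,"ty":0,"tz":0.03,"rx":0,"ry":0,"rz":0,"gripper":1},{"tx":0,"ty":0,"tz":0.025,"rx":0,"ry":0,"rz":0,"gripper":1},{"tx":0,"ty":0,"tz":0.01,"rx":0,"ry":0,"rz":0,"gripper":1},{"tx":0,"ty":0,"tz":0,"rx":0,"ry":0,"rz":0,"gripper":1}]}}

```text
time_s: 8.72
ee_pos: [471.3, -5.3, 143.5]
ee_rot: [-180.0, -0.0, 88.5]
force: [-0.1, 0.6, -2.2]
gripper_width: 15.9
gripper_force: 35.0
```

Request:
{"name": "send_rows", "arguments": {"motion": [{"tx":0,"ty":0,"tz":0.004,"rx":0,"ry":0,"rz":0,"gripper":1},{"tx":0,"ty":0,"tz":0.002,"rx":0,"ry":0,"rz":0,"gripper":1},{"tx":0,"ty":0,"tz":0,"rx":0,"ry":0,"rz":0,"gripper":1}]}}

```text
time_s: 9.1
ee_pos: [472.1, -5.4, 141.7]
ee_rot: [179.9, -0.0, 88.5]
force: [-0.8, 0.6, 3.7]
gripper_width: 16.4
gripper_force: 35.0
```

```bash
python3 snap.py scene s5; python3 snap.py side d5; python3 -c "
from h import *
a=pickle.load(open('s5.pkl','rb'))['frame'][140:270,190:320,::-1];b=pickle.load(open('d5.pkl','rb'))['frame'][120:250,260:390,::-1]
cv2.imwrite('pics/c5.png',cv2.hconcat([cv2.resize(x,(390,390),interpolation=2) for x in(a,b)]))"
```

```text
9.1 [472.1  -5.4 141.7] [179.9   -0.    88.49] [-0.8  0.6  3.7]
9.15 [472.1  -5.3 141.7] [ 1.799e+02 -1.000e-02  8.849e+01] [-0.6  1.   5.6]
```

View pics/c5.png

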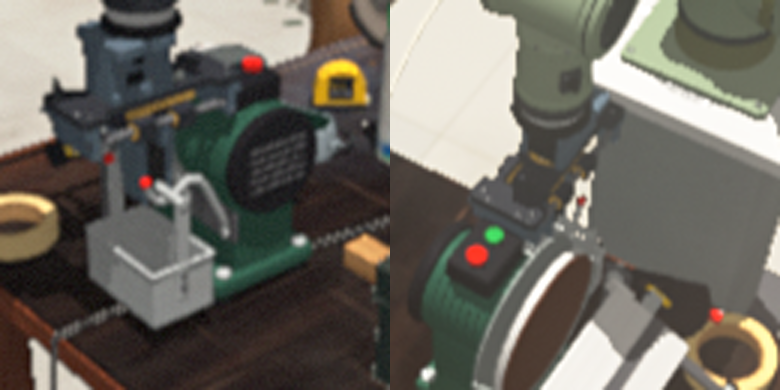

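Request:
{"name": "send_rows", "arguments": {"motion": [{"tx":0,"ty":0,"tz":0,"rx":0,"ry":0,"rz":0,"gripper":0.5},{"tx":0,"ty":0,"tz":0,"rx":0,"ry":0,"rz":0,"gripper":0.3},{"tx":0,"ty":0,"tz":0,"rx":0,"ry":0,"rz":0,"gripper":0.3},{"tx":0,"ty":0,"tz":-0.02,"rx":0,"ry":0,"rz":0,"gripper":0.3},{"tx":0,"ty":0,"tz":-0.04,"rx":0,"ry":0,"rz":0,"gripper":0.3},{"tx":0,"ty":0,"tz":-0.1,"rx":0,"ry":0,"rz":0,"gripper":0.3},{"tx":0,"ty":0,"tz":-0.12,"rx":0,"ry":0,"rz":0,"gripper":0.3},{"tx":0,"ty":0,"tz":-0.12,"rx":0,"ry":0,"rz":0,"gripper":0.3}]}}

```text
time_s: 10.2
ee_pos: [471.2, -5.3, 343.4]
ee_rot: [179.9, -0.0, 88.5]
force: [1.3, -1.1, -0.1]
gripper_width: 31.9
gripper_force: 0.0
```

Request:
{"name": "send_rows", "arguments": {"motion": [{"tx":0.089,"ty":0.049,"tz":0.005,"rx":0,"ry":0,"rz":0,"gripper":0},{"tx":0.089,"ty":0.049,"tz":0.005,"rx":0,"ry":0,"rz":0,"gripper":0},{"tx":0.089,"ty":0.049,"tz":0.005,"rx":0,"ry":0,"rz":0,"gripper":0},{"tx":0.089,"ty":0.049,"tz":0.005,"rx":0,"ry":0,"rz":0,"gripper":0},{"tx":0.089,"ty":0.049,"tz":0.005,"rx":0,"ry":0,"rz":0,"gripper":0}]}}

```text
time_s: 10.82
ee_pos: [600.6, 215.3, 329.0]
ee_rot: [179.9, -0.0, 88.5]
force: [0.0, -1.1, 0.5]
gripper_width: 45.3
gripper_force: 0.0
```

Request:
{"name": "send_rows", "arguments": {"motion": [{"tx":0,"ty":0,"tz":0,"rx":0,"ry":0,"rz":-0.333,"gripper":0},{"tx":0,"ty":0,"tz":0,"rx":0,"ry":0,"rz":-0.333,"gripper":0},{"tx":0,"ty":0,"tz":0,"rx":0,"ry":0,"rz":-0.333,"gripper":0},{"tx":0,"ty":0,"tz":0,"rx":0,"ry":0,"rz":-0.333,"gripper":0},{"tx":0,"ty":0,"tz":0,"rx":0,"ry":0,"rz":-0.333,"gripper":0},{"tx":0,"ty":0,"tz":0,"rx":0,"ry":0,"rz":-0.333,"gripper":0},{"tx":0,"ty":0,"tz":0,"rx":0,"ry":0,"rz":-0.333,"gripper":0},{"tx":0,"ty":0,"tz":0,"rx":0,"ry":0,"rz":-0.333,"gripper":0},{"tx":0,"ty":0,"tz":0,"rx":0,"ry":0,"rz":-0.333,"gripper":0},{"tx":0,"ty":0,"tz":0,"rx":0,"ry":0,"rz":0,"gripper":0},{"tx":0,"ty":0,"tz":0,"rx":0,"ry":0,"rz":0,"gripper":0}]}}

```text
time_s: 12.2
ee_pos: [599.9, 213.8, 328.6]
ee_rot: [180.0, 0.0, 178.3]
force: [0.1, 0.5, -0.4]
gripper_width: 45.7
gripper_force: 0.0
```

```bash
python3 snap.py wrist w6; python3 -c "
from h import *
a=pickle.load(open('w6.pkl','rb'))['frame'][60:260,150:410,::-1]
cv2.imwrite('pics/c6.png',cv2.resize(a,None,fx=3,fy=3,interpolation=2))"
```

```text
12.2 [599.9 213.8 328.6] [1.7999e+02 1.0000e-02 1.7826e+02] [ 0.1  0.5 -0.4]
```

View pics/c6.png

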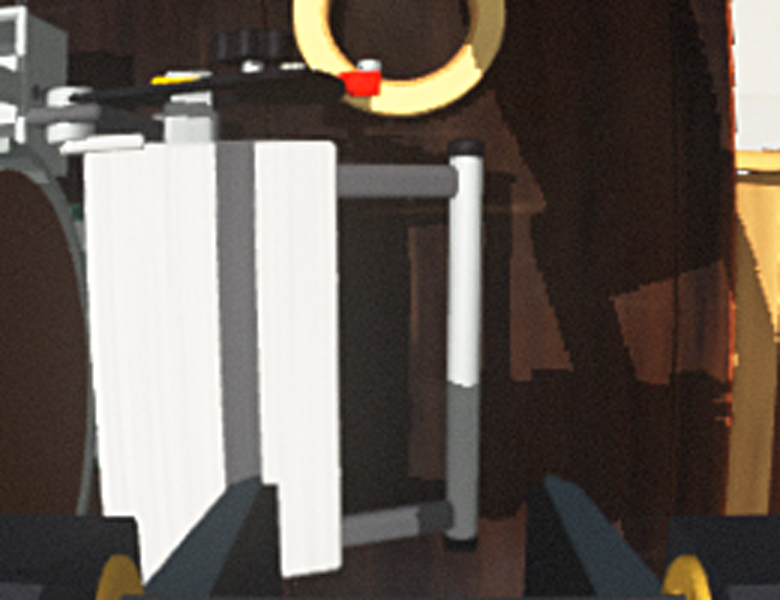

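```bash
cat >> h.py <<'E'
def masks(f):
    h=cv2.cvtColor(f["frame"],cv2.COLOR_RGB2HSV)
    red=(((h[...,0]<8)|(h[...,0]>172))&(h[...,1]>130)&(h[...,2]>80)); yel=(h[...,0]>21)&(h[...,0]<34)&(h[...,1]>170)&(h[...,2]>100)
    return red,yel
def blob(m,box):
    x0,y0,x1,y1=box;k=np.zeros(m.shape,np.uint8);k[y0:y1,x0:x1]=m[y0:y1,x0:x1];c,l,s,ce=cv2.connectedComponentsWithStats(k)
    return [(ce[i].round(2).tolist(),s[i].tolist()) for i in range(1,c) if s[i,4]>1]
E
python3 - <<'E'
from h import *
F=pickle.load(open("w6.pkl","rb"));st=F["st"];W=pickle.load(open("w2.pkl","rb"));d=pickle.load(open("f0.pkl","rb"))
S5,D5=[pickle.load(open(x,"rb")) for x in("s5.pkl","d5.pkl")]
r,y=masks(F);m=blob(r,(255,75,290,100));print(m,blob(y,(195,75,225,95)))
print("scene",blob(masks(d["scene"])[0],(198,165,215,185)),blob(masks(d["scene"])[1],(205,170,230,200)),"s5",blob(masks(S5)[0],(198,165,215,185)))
print("side",blob(masks(d["side"])[0],(355,215,380,235)),blob(masks(d["side"])[1],(335,210,360,228)))
rs=[ray(F,m[0][0],st),ray(W,(442.33,179.23),W["st"]),ray(d["scene"],(205.7,174.7)),ray(d["side"],(368,224.5))]
for k in((0,1),(0,1,2,3),(0,2,3),(0,3),(0,2),(2,3)):X,e=tri([rs[i] for i in k]);print(k,X.round(1),np.round(e,1))
c=lambda x,yy:(150+x/3,60+yy/3)
for n,p in(("end",(466,145)),("br1",(466,181)),("br2",(461,520)),("end2",(461,545)),("mid",(464,340))):print(n,onplane(F,c(*p),78+ (5 if 0 else 0),st).round(1))
# plate corners at top: edge points far plate edge
for p in((335,145),(341,570)):print("plate outer edge",onplane(F,c(*p),105,st).round(1))
E
```

```text
[([269.89, 87.17], [262, 83, 16, 9, 100])] [([206.18, 86.41], [201, 86, 13, 2, 22])]
scene [([205.5, 175.0], [205, 174, 2, 3, 6])] [([212.5, 191.0], [212, 191, 2, 1, 2])] s5 []
side [([367.71, 224.5], [366, 223, 4, 4, 14])] [([352.33, 220.67], [352, 220, 2, 2, 3])]
(0, 1) [491.6 203.5 154.6] [0.8 0.8]
(0, 1, 2, 3) [491.6 203.1 154.4] [0.8 1.1 0.9 1.5]
(0, 2, 3) [491.8 202.8 154.2] [0.6 1.2 1.1]
(0, 3) [492.5 202.5 154.7] [0.7 0.7]
(0, 2) [491.7 203.5 154.2] [0.7 0.7]
(2, 3) [491.4 202.4 154.3] [1.1 1.1]
end [512.5 244.6  78. ]
br1 [528.1 244.2  78. ]
br2 [680.2 239.2  78. ]
end2 [692.5 239.1  78. ]
mid [597.3 241.8  78. ]
plate outer edge [512.1 190.5 105. ]
plate outer edge [692.3 185.2 105. ]
```

Request:
{"name": "send_rows", "arguments": {"motion": [{"tx":-0.006,"ty":0.056,"tz":0.05,"rx":0,"ry":0,"rz":0,"gripper":0},{"tx":0,"ty":0,"tz":0.1,"rx":0,"ry":0,"rz":0,"gripper":0},{"tx":0,"ty":0,"tz":0.1,"rx":0,"ry":0,"rz":0,"gripper":0},{"tx":0,"ty":0,"tz":0.08,"rx":0,"ry":0,"rz":0,"gripper":0},{"tx":0,"ty":0,"tz":0,"rx":0,"ry":0,"rz":0,"gripper":0}]}}

```text
time_s: 12.88
ee_pos: [601.6, 241.0, 160.1]
ee_rot: [-179.8, -0.4, 178.3]
force: [0.7, -0.5, 1.1]
gripper_width: 45.7
gripper_force: 0.0
```

```bash
python3 snap.py wrist w7; python3 - <<'E'
from h import *
F=pickle.load(open("w7.pkl","rb"));st=F["st"]
g=F["frame"].max(2).astype(int)
# bright rail runs at several rows: report bright column runs between fingers, using visible rail rows
for v in (110,130,150,170,190,205):
    row=g[v,150:450]>150; e=np.flatnonzero(np.diff(np.r_[0,row,0])); runs=[(a+150,b+150) for a,b in zip(e[::2],e[1::2]) if b-a>5]
    print(v,runs,[onplane(F,((a+b-1)/2,v),78,st)[:2].round(1).tolist() for a,b in runs])
E
```

```text
12.875 [601.6 241.  160.1] [-179.84   -0.4   178.34] [ 0.7 -0.5  1.1]
110 [(np.int64(158), np.int64(207)), (np.int64(279), np.int64(292)), (np.int64(422), np.int64(450))] [[517.5, 162.7], [522.3, 244.5], [520.3, 369.1]]
130 [(np.int64(158), np.int64(207)), (np.int64(276), np.int64(292)), (np.int64(423), np.int64(436))] [[533.6, 161.9], [537.9, 242.9], [537.3, 363.0]]
150 [(np.int64(159), np.int64(208)), (np.int64(276), np.int64(292)), (np.int64(423), np.int64(436))] [[549.7, 161.8], [553.5, 242.4], [554.0, 363.3]]
170 [(np.int64(160), np.int64(208)), (np.int64(276), np.int64(291)), (np.int64(424), np.int64(435))] [[566.0, 161.0], [569.2, 241.6], [570.8, 364.0]]
190 [(np.int64(161), np.int64(209)), (np.int64(276), np.int64(291))] [[582.5, 160.4], [585.2, 241.1]]
205 [(np.int64(162), np.int64(210))] [[595.2, 160.0]]
```

Request:
{"name": "send_rows", "arguments": {"motion": [{"tx":-0.002,"ty":0,"tz":0.08,"rx":0,"ry":0,"rz":0,"gripper":0},{"tx":0,"ty":0,"tz":0.07,"rx":0,"ry":0,"rz":0,"gripper":0},{"tx":0,"ty":0,"tz":0.04,"rx":0,"ry":0,"rz":0,"gripper":0},{"tx":0,"ty":0,"tz":0,"rx":0,"ry":0,"rz":0,"gripper":0},{"tx":0,"ty":0,"tz":0,"rx":0,"ry":0,"rz":0,"gripper":1},{"tx":0,"ty":0,"tz":0,"rx":0,"ry":0,"rz":0,"gripper":1},{"tx":0,"ty":0,"tz":0,"rx":0,"ry":0,"rz":0,"gripper":1},{"tx":0,"ty":0,"tz":0,"rx":0,"ry":0,"rz":0,"gripper":1}], "grip_force": 15}}

```text
time_s: 13.92
ee_pos: [605.1, 240.4, 69.3]
ee_rot: [-179.9, 0.1, 178.4]
force: [-0.6, -4.9, 3.8]
gripper_width: 13.7
gripper_force: 15.0
```

Request:
{"name": "send_rows", "arguments": {"motion": [{"tx":0,"ty":0,"tz":0,"rx":0,"ry":0,"rz":0,"gripper":0.4},{"tx":0,"ty":0,"tz":0,"rx":0,"ry":0,"rz":0,"gripper":0.4},{"tx":0,"ty":-0.001,"tz":0.014,"rx":0,"ry":0,"rz":0,"gripper":0.4},{"tx":0,"ty":0,"tz":0,"rx":0,"ry":0,"rz":0,"gripper":0.4},{"tx":0,"ty":0,"tz":0,"rx":0,"ry":0,"rz":0,"gripper":1},{"tx":0,"ty":0,"tz":0,"rx":0,"ry":0,"rz":0,"gripper":1},{"tx":0,"ty":0,"tz":0,"rx":0,"ry":0,"rz":0,"gripper":1}], "grip_force": 15}}

```text
time_s: 14.8
ee_pos: [604.6, 240.4, 61.2]
ee_rot: [-179.9, -0.0, 178.4]
force: [0.2, -3.0, -1.0]
gripper_width: 13.7
gripper_force: 15.0
```

```bash
python3 - <<'E'
import numpy as np
from workcell import env
s=env.state();print(s["ee_pos"],s["force"],s["gripper_width"])
# arc deltas for rail from -0.45 to target, in (y,z)
a=np.linspace(-.45,.04,11); y=165*np.cos(a);z=165*np.sin(a)
print(np.c_[a,np.r_[0,np.diff(y)]/500,np.r_[0,np.diff(z)]/500].round(4),y[-1]-y[0],z[-1]-z[0])
E
```

```text
[604.61534739 240.42051712  61.24620121] [ 0.22804772 -3.00413305 -1.00237918] 13.691978360441883
[[-4.50e-01  0.00e+00  0.00e+00]
 [-4.01e-01  6.70e-03  1.47e-02]
 [-3.52e-01  5.90e-03  1.50e-02]
 [-3.03e-01  5.20e-03  1.53e-02]
 [-2.54e-01  4.40e-03  1.55e-02]
 [-2.05e-01  3.70e-03  1.57e-02]
 [-1.56e-01  2.90e-03  1.59e-02]
 [-1.07e-01  2.10e-03  1.60e-02]
 [-5.80e-02  1.30e-03  1.61e-02]
 [-9.00e-03  5.00e-04  1.62e-02]
 [ 4.00e-02 -3.00e-04  1.62e-02]] 16.29424571086966 78.36755326914763
```

Request:
{"name": "send_rows", "arguments": {"motion": [{"tx":0,"ty":0.0065,"tz":-0.0147,"rx":0,"ry":0,"rz":0,"gripper":1},{"tx":0,"ty":0.0059,"tz":-0.015,"rx":0,"ry":0,"rz":0,"gripper":1},{"tx":0,"ty":0.0052,"tz":-0.0153,"rx":0,"ry":0,"rz":0,"gripper":1},{"tx":0,"ty":0.0044,"tz":-0.0155,"rx":0,"ry":0,"rz":0,"gripper":1},{"tx":0,"ty":0.0037,"tz":-0.0157,"rx":0,"ry":0,"rz":0,"gripper":1},{"tx":0,"ty":0.0029,"tz":-0.0159,"rx":0,"ry":0,"rz":0,"gripper":1},{"tx":0,"ty":0.0021,"tz":-0.016,"rx":0,"ry":0,"rz":0,"gripper":1},{"tx":0,"ty":0.0013,"tz":-0.0161,"rx":0,"ry":0,"rz":0,"gripper":1},{"tx":0,"ty":0.0005,"tz":-0.0162,"rx":0,"ry":0,"rz":0,"gripper":1},{"tx":0,"ty":-0.0003,"tz":-0.0162,"rx":0,"ry":0,"rz":0,"gripper":1},{"tx":0,"ty":0,"tz":0,"rx":0,"ry":0,"rz":0,"gripper":1},{"tx":0,"ty":0,"tz":0,"rx":0,"ry":0,"rz":0,"gripper":1}]}}

```text
time_s: 16.3
ee_pos: [605.0, 256.5, 139.8]
ee_rot: [-179.9, -0.0, 178.4]
force: [1.1, -6.3, -3.5]
gripper_width: 13.7
gripper_force: 15.0
```

```bash
for n in wrist scene side; do python3 snap.py $n ${n}8; done; python3 - <<'E'
from h import *
F,S,D=[pickle.load(open(x+"8.pkl","rb")) for x in("wrist","scene","side")]
for n,f,b in(("w",F,(100,0,450,235)),("s",S,(190,160,235,200)),("d",D,(335,205,385,240))):
    r,y=masks(f);print(n,"red",blob(r,b),"yel",[q for q in blob(y,b) if q[1][4]>2 or n!="w"][:8])
st=F["st"];print("pred mark px",[proj(f,(491.6,203.1,154.4),s) for f,s in((F,st),(S,None),(D,None))])
a=F["frame"][:240,150:410,::-1];b=S["frame"][155:205,185:245,::-1];c=D["frame"][200:250,330:390,::-1]
R=lambda x,h:cv2.resize(x,(round(x.shape[1]*h/x.shape[0]),h),interpolation=2)
o=cv2.vconcat([R(b,290),R(c,290)]);cv2.imwrite("pics/c8.png",cv2.hconcat([cv2.resize(a,(440,580)),o]))
E
```

```text
16.3 [605.  256.5 139.8] [-1.7991e+02 -1.0000e-02  1.7841e+02] [ 1.1 -6.3 -3.5]
16.35 [605.  256.5 139.8] [-1.7990e+02 -1.0000e-02  1.7841e+02] [ 1.2 -5.7 -4.2]
16.4 [605.  256.5 139.7] [-1.7990e+02 -1.0000e-02  1.7842e+02] [ 2.5 -5.6 -3.4]
w red [([411.0, 2.5], [411, 2, 1, 2, 2]), ([410.75, 14.0], [410, 13, 3, 3, 4]), ([412.0, 17.5], [412, 17, 1, 2, 2]), ([412.0, 22.5], [412, 22, 1, 2, 2]), ([413.0, 25.5], [413, 25, 1, 2, 2]), ([413.0, 30.0], [413, 29, 1, 3, 3]), ([170.84, 43.49], [155, 33, 30, 22, 508]), ([412.5, 34.0], [412, 34, 2, 1, 2]), ([413.0, 37.0], [412, 36, 3, 3, 3]), ([412.33, 40.33], [412, 40, 2, 2, 3]), ([413.33, 49.67], [413, 48, 2, 4, 6]), ([413.0, 53.5], [413, 53, 1, 2, 2]), ([414.67, 56.33], [414, 56, 2, 2, 3]), ([414.5, 61.0], [414, 61, 2, 1, 2]), ([414.67, 63.33], [414, 63, 2, 2, 3]), ([414.67, 67.5], [414, 66, 2, 4, 6]), ([415.0, 77.5], [415, 77, 1, 2, 2]), ([416.0, 82.5], [416, 82, 1, 2, 2]), ([415.0, 168.5], [415, 168, 1, 2, 2]), ([413.43, 174.14], [413, 172, 2, 5, 7]), ([413.5, 181.5], [413, 181, 2, 2, 2]), ([448.5, 232.17], [448, 230, 2, 5, 6])] yel [([148.29, 33.97], [139, 31, 18, 7, 79])]
s red [([205.5, 175.0], [205, 174, 2, 3, 6]), ([225.5, 192.5], [224, 191, 4, 4, 12])] yel [([211.14, 179.29], [210, 178, 3, 4, 7])]
d red [] yel []
pred mark px [array([168.8464355 ,  41.55600382]), array([205.96430429, 174.68931035]), array([368.51835452, 224.47857519])]
```

```bash
python3 - <<'E'
from h import *
F,S=[pickle.load(open(x+"8.pkl","rb")) for x in("wrist","scene")]
a=F["frame"][10:80,110:200,::-1];b=S["frame"][160:205,190:245,::-1]
cv2.imwrite("pics/c9.png",cv2.hconcat([cv2.resize(a,(450,350),interpolation=0),cv2.resize(b,(350,350),interpolation=0)]))
E
```

```text
(no output)
```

View pics/c9.png

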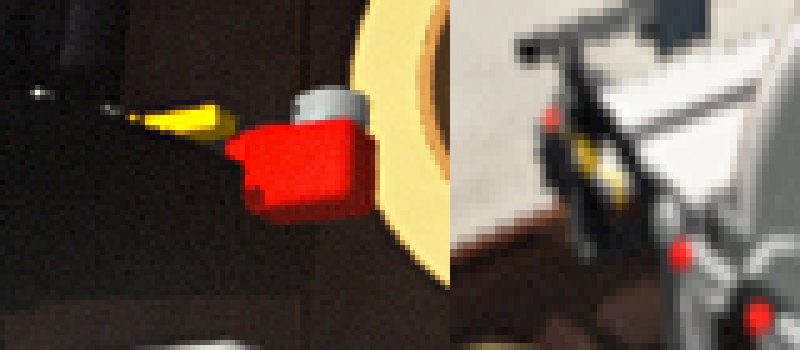

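```bash
python3 - <<'E'
from h import *
from scipy.optimize import least_squares
F,S,D=[pickle.load(open(x+"8.pkl","rb")) for x in("wrist","scene","side")];st=F["st"]
g=np.radians(-1.7);ex=np.array([np.cos(g),np.sin(g),0]);ey=np.array([-np.sin(g),np.cos(g),0])
H=np.array([604.,93,150])
P=lambda a,s,r:H+ex*s+ey*r*np.cos(a)+np.array([0,0,r*np.sin(a)])
def fit(uv,f,s,r=100):
    q=least_squares(lambda p:proj(f,P(p[0]/100,p[1],r),s)-uv,[0,-112]).x; return q[0]/100,q[1]
print("W ptr",fit((157.4,35),F,st),"W mark",fit((155,39.4),F,st),"W red centroid r106",fit((170.84,43.49),F,st,106.6))
W6=pickle.load(open("w6.pkl","rb"))
for hy in(91,93,95):
    H[1]=hy;print(hy,fit((157.4,35),F,st),fit((155,39.4),F,st))
H[1]=93
for a in(0,.02,.04,.06,.08): print(a,"scene tip",proj(S,P(a,-116,100)).round(1),"mid60",proj(S,P(a,-116,60)).round(1),"mark106",proj(S,P(a,-112,106)).round(1),"W tip",proj(F,P(a,-116,100),st).round(1),"Wm",proj(F,P(a,-113,100),st).round(1))
y=masks(S)[1];v,u=np.nonzero(y[170:200,200:230]);print(sorted(zip(u+200,v+170)))
E
```

```text
W ptr (np.float64(0.035242497179665315), np.float64(-120.23651063996698)) W mark (np.float64(0.06202980668390424), np.float64(-117.2022844059899)) W red centroid r106 (np.float64(0.009249245338820376), np.float64(-115.38967007589206))
91 (np.float64(-0.012321411366351119), np.float64(-121.76410520534846)) (np.float64(0.018246498444855232), np.float64(-118.5496179853729))
93 (np.float64(0.035242497179665315), np.float64(-120.23651063996698)) (np.float64(0.06202980668390424), np.float64(-117.2022844059899))
95 (np.float64(0.07824120812370584), np.float64(-118.85186662648638)) (np.float64(0.10221857663922944), np.float64(-115.96371356881619))
0 scene tip [207.  176.6] mid60 [213.5 181. ] mark106 [207.1 175.7] W tip [159.7  44.2] Wm [159.5  49.7]
0.02 scene tip [207.  176.1] mid60 [213.5 180.6] mark106 [207.1 175.1] W tip [158.2  43.4] Wm [158.1  48.9]
0.04 scene tip [206.9 175.5] mid60 [213.5 180.3] mark106 [207.  174.5] W tip [156.7  42.6] Wm [156.5  48.1]
0.06 scene tip [206.9 175. ] mid60 [213.4 180. ] mark106 [207. 174.] W tip [155.1  41.7] Wm [154.9  47.3]
0.08 scene tip [206.9 174.5] mid60 [213.4 179.7] mark106 [207.  173.4] W tip [153.3  40.9] Wm [153.1  46.6]
[(np.int64(210), np.int64(178)), (np.int64(211), np.int64(178)), (np.int64(211), np.int64(179)), (np.int64(211), np.int64(180)), (np.int64(211), np.int64(181)), (np.int64(212), np.int64(179)), (np.int64(212), np.int64(180)), (np.int64(216), np.int64(185))]
```

```bash
python3 - <<'E'
from h import *
F=pickle.load(open("wrist8.pkl","rb"));r,y=masks(F);f=F["frame"].astype(int)
for v in range(28,52):
    print(v,"".join("R" if r[v,u] else "Y" if y[v,u] else "r" if f[v,u,0]-f[v,u,1:].max()>35 else "y" if f[v,u,1]-f[v,u,2]>45 else "." for u in range(136,190)))
E
```

```text
28 ..............................................yyyyyyyy
29 ...............................................yyyyyyy
30 ................................................yyyyyy
31 ............yrYYYY..............................yyyyyy
32 .......rYYYYYYYYYYy.............................yyyyyy
33 YYyYYYYYYYYYYYYYYYYYy....................rRr....yyyyyy
34 ..yYYYYYYYYYYYYYYYYYY.......rrrrrrrRRRRRRRRRR...yyyyyy
35 ...yYYYYYYYYYYYYYYYYY...rRRRRRRRRRRRRRRRRRRRRRR.yyyyyy
36 .........YYYrYrYYYYYy.RRRRRRRRRRRRRRRRRRRRRRRRRrryyyyy
37 ............yYYYYyyrRRRRRRRRRRRRRRRRRRRRRRRRRRRRryyyyy
38 ...................RRRRRRRRRRRRRRRRRRRRRRRRRRRRRRryyyy
39 ...................RRRRRRRRRRRRRRRRRRRRRRRRRRRRRRryyyy
40 ...................RRRRRRRRRRRRRRRRRRRRRRRRRRRRRRryyyy
41 ...................RRRRRRRRRRRRRRRRRRRRRRRRRRRRRRryyyy
42 .....................rRRRRRRRRRRRRRRRRRRRRRRRRRRRryyyy
43 ......................RRRRRRRRRRRRRRRRRRRRRRRRRRRryyyy
44 .......................RRRRRRRRRRRRRRRRRRRRRRRRRRryyyy
45 ......................rRRRRRRRRRRRRRRRRRRRRRRRRRRryyyy
46 ......................rRRRRRRRRRRRRRRRRRRRRRRRRRRryyyy
47 ......................rRRRRRRRRRRRRRRRRRRRRRRRRRRryyyy
48 ......................rRRRRRRRRRRRRRRRRRRRRRRRRRRryyyy
49 ......................rRRRRRRRRRRRRRRRRRRRRRRRRRRryyyy
50 .......................RRRRRRRRRRRRRRRRRRRRRRRRRRryyyy
51 .......................RRRRRRRRRRRRRRRRRRRRRRRRRRyyyyy
```

```bash
python3 - <<'E'
from h import *
S=pickle.load(open("scene8.pkl","rb"));S0=pickle.load(open("f0.pkl","rb"))["scene"]
print("balls pred",proj(S,(448.9,-36.1,177)).round(2),proj(S,(450.7,26.2,177)).round(2))
def wc(f,box,kind):
    x0,y0,x1,y1=box;I=f["frame"][y0:y1,x0:x1].astype(float)
    w=I[...,0]-I[...,1:].max(2) if kind=="r" else I[...,:2].min(2)-I[...,2]
    w=np.clip(w-25,0,None);V,U=np.mgrid[y0:y1,x0:x1];return round((w*U).sum()/w.sum(),2),round((w*V).sum()/w.sum(),2),w
print("balls",wc(S0,(222,188,230,197),"r")[:2],wc(S0,(233,196,242,205),"r")[:2])
print("mark",wc(S0,(202,171,209,179),"r")[:2],wc(S,(202,171,209,179),"r")[:2])
w=wc(S,(204,172,220,190),"y")[2];print(w.astype(int))
w=wc(S,(200,170,212,182),"r")[2];print(w.astype(int))
E
```

```text
balls pred [238.73 200.34] [226.49 192.06]
balls (np.float64(225.95), np.float64(192.07)) (np.float64(237.93), np.float64(200.38))
mark (np.float64(205.44), np.float64(174.87)) (np.float64(205.39), np.float64(174.73))
[[ 0  0  0  0  0  0  0  0  0  0  0  0  0  0  0  0]
 [ 0  0  0  0  0  0  0  0  0  0  0  0  0  0  0  0]
 [ 0  0  0  0  0  0  0  0  0  0  0  0  0  0  0  0]
 [ 0  0  0  0  0  0  0  0  0  0  0  0  0  0  0  0]
 [ 0  0  0  0  0  0  0  0  0  0  0  0  0  0  0  0]
 [ 0  0  0  0  0  4 18  2  0  0  0  0  0  0  0  0]
 [ 0  0  0  0  0 14 61 49  8  0  0  0  0  0  0  0]
 [ 0  0  0  0  0  5 63 84 58  0  0  0  0  0  0  0]
 [ 0  0  0  0  0  0 41 89 83 20  0  0  0  0  0  0]
 [ 0  0  0  0  0  0 24 65 49 23  7  6  0  0  0  0]
 [ 0  0  0  0  0  0  0 19  6  3 29 34 30  0  0  0]
 [ 0  0  0  0  0  0  0  0  0  0  1 33 55 12  0  0]
 [ 0  0  0  0  0  0  0  0  0  0  0  9 47  6  0  0]
 [ 0  0  0  0  0  0  0  0  0  0  0  3 44 12  0  0]
 [ 0  0  0  0  0  0  0  0  0  0  0  0 18  0  0  0]
 [ 0  0  0  0  0  0  0  0  0  0  0  0  0  0  0  0]
 [ 0  0  0  0  0  0  0  0  0  0  0  0  0  0  0  0]
 [ 0  0  0  0  0  0  0  0  0  0  0  0  0  0  0  0]]
[[  0   0   0   0   0   0   0   0   0   0   0   0]
 [  0   0   0   0   0   0   0   0   0   0   0   0]
 [  0   0   0   0   0   0   0   0   0   0   0   0]
 [  0   0   0   0   0   5   9   0   0   0   0   0]
 [  0   0   0   0  23  83  81  14   0   0   0   0]
 [  0   0   0   0  40 117  96  18   0   0   0   0]
 [  0   0   0   0   2  42  31   0   0   0   0   0]
 [  0   0   0   0   0   0   0   0   0   0   0   0]
 [  0   0   0   0   0   0   0   0   0   0   2   0]
 [  0   0   0   0   0   0   0   0   0   0   7   7]
 [  0   0   0   0   0   0   0   0   0   0   0  10]
 [  0   0   0   0   0   0   0   0   0   0   0   5]]
```

Request:
{"name": "send_rows", "arguments": {"motion": [{"tx":0,"ty":-0.003,"tz":0,"rx":0.167,"ry":0,"rz":0,"gripper":1},{"tx":0,"ty":-0.003,"tz":0,"rx":0.167,"ry":0,"rz":0,"gripper":1},{"tx":0,"ty":-0.003,"tz":0,"rx":0.167,"ry":0,"rz":0,"gripper":1},{"tx":0,"ty":-0.003,"tz":0,"rx":0.167,"ry":0,"rz":0,"gripper":1},{"tx":0,"ty":0,"tz":0,"rx":0,"ry":0,"rz":0,"gripper":1},{"tx":0,"ty":0,"tz":0,"rx":0,"ry":0,"rz":0,"gripper":1}]}}

```text
time_s: 17.2
ee_pos: [604.7, 250.5, 140.3]
ee_rot: [-159.8, -0.1, 178.4]
force: [2.1, -6.7, -3.8]
gripper_width: 13.4
gripper_force: 15.0
```

```bash
python3 snap.py wrist w10; python3 - <<'E'
from h import *
F=pickle.load(open("w10.pkl","rb"));st=F["st"];r,y=masks(F);f=F["frame"].astype(int)
p=proj(F,(491.6,203.1,152),st);print(p)
u0,v0=int(p[0]),int(p[1])
for v in range(max(0,v0-18),v0+18):
    print(v,"".join("R" if r[v,u] and f[v,u,0]>150 else "r" if r[v,u] else "Y" if y[v,u] else "g" if f[v,u].min()>90 else "." for u in range(u0-35,u0+30)))
print(u0-35)
E
```

```text
17.2 [604.7 250.5 140.3] [-1.598e+02 -6.000e-02  1.784e+02] [ 2.1 -6.7 -3.8]
[190.15746046  49.55232168]
31 .................................................................
32 .................................................................
33 .................................................................
34 .................................................................
35 ......................................gg.........................
36 ..................................gggggggggg.....................
37 .................................gggggggggggg....................
38 .................................gggggggggggg....................
39 .................................ggggggggggg.....................
40 .................................gggggggggggg....................
41 ..................YYYY...........gggggRRR.gg.....................
42 ..............YYYYYYYYYYY.....rrRRRRRRRRRrrrr....................
43 ......YY..YYYYYYYYYYYYYYYY.rRRRRRRRRRRRRRrrrrrr..................
44 ..YYYYYYYYYYYYYYYYYYYYYY.RRRRRRRRRRRRRRRRrrrrrrrr................
45 YYYYYYYYYYYYYYYYY.YYYY.rRR
[... 792 characters left out ...]
......
57 ........................rrrRRRRRrrrrrrrrrrrrrrrrr................
58 .........................rRRrrrrrrrrrrrrrrrrrr...................
59 .............................rrrrrrrrrrrrr.......................
60 ..................................r..............................
61 .................................................................
62 .................................................................
63 .................................................................
64 .................................................................
65 .................................................................
66 .................................................................
155
```

```bash
python3 - <<'E'
from h import *
A=pickle.load(open("wrist8.pkl","rb"));B=pickle.load(open("w10.pkl","rb"));f=A["frame"].astype(int)
r,_=masks(A)
for v in range(36,58,3): print(v,[f[v,u,0] if r[v,u] else 0 for u in range(172,190)])
g=np.radians(-1.7)
def T(n,a,b):
    X,e=tri([ray(A,a,A["st"]),ray(B,b,B["st"])]);hy=93+(604-X[0])*.03
    print(n,X.round(1),np.round(e,2),"r",round(np.hypot(X[1]-hy,X[2]-150),1),"ang",round(np.arctan2(X[2]-150,X[1]-hy),4))
T("ptr",(156.5,34.5),(180,43));T("mark tip",(154.8,39.3),(176.8,48))
T("outer face mid",(182.7,45),(200,51));T("outer top",(180.5,44),(195.5,50));T("outer bot",(185,46),(204.5,51));T("inner top",(158,46.5),(177.8,53))
E
```

```text
36 [np.int64(250), np.int64(250), np.int64(251), np.int64(251), np.int64(251), np.int64(251), np.int64(244), np.int64(221), np.int64(170), np.int64(105), np.int64(97), 0, 0, 0, 0, 0, 0, 0]
39 [np.int64(250), np.int64(250), np.int64(250), np.int64(250), np.int64(251), np.int64(251), np.int64(241), np.int64(219), np.int64(160), np.int64(95), np.int64(95), np.int64(92), np.int64(92), 0, 0, 0, 0, 0]
42 [np.int64(251), np.int64(251), np.int64(251), np.int64(251), np.int64(251), np.int64(250), np.int64(241), np.int64(212), np.int64(150), np.int64(102), np.int64(98), np.int64(93), np.int64(102), 0, 0, 0, 0, 0]
45 [np.int64(251), np.int64(250), np.int64(250), np.int64(251), np.int64(252), np.int64(252), np.int64(241), np.int64(208), np.int64(148), np.int64(99), np.int64(101), np.int64(95), np.int64(99), 0, 0, 0, 0, 0]
48 [np.int64(247), np.int64(244), np.int64(243), np.int64(237), np.int64(236), np.int64(224), np.int64(201), np.int64(164), np.int64(113), np.int64(99), np.int64(101), np.int64(97), np.int64(110), 0, 0, 0, 0, 0]
51 [np.int64(99), np.int64(97), np.int64(97), np.int64(94), np.int64(101), np.int64(95), np.int64(97), np.int64(96), np.int64(100), np.int64(99), np.int64(101), np.int64(104), np.int64(90), 0, 0, 0, 0, 0]
54 [0, 0, 0, 0, 0, 0, 0, 0, 0, 0, 0, 0, 0, 0, 0, 0, 0, 0]
57 [0, 0, 0, 0, 0, 0, 0, 0, 0, 0, 0, 0, 0, 0, 0, 0, 0, 0]
ptr [485.6 194.8 150.7] [0.1 0.1] r 98.3 ang 0.0073
mark tip [489.4 195.4 154.4] [0.18 0.18] r 99.1 ang 0.0449
outer face mid [493.7 209.6 151.7] [0.05 0.05] r 113.3 ang 0.0151
outer top [494.2 210.  156.5] [0.19 0.19] r 113.9 ang 0.057
outer bot [492.9 209.3 146.8] [0.2 0.2] r 113.1 ang -0.0281
inner top [493.8 198.2 157. ] [0.27 0.27] r 102.2 ang 0.0686
```

```bash
python3 - <<'E'
from h import *
B=pickle.load(open("w10.pkl","rb"));A=pickle.load(open("wrist8.pkl","rb"))
for F,vs,us in((B,range(39,50),range(166,186)),(A,range(29,44),range(146,164))):
    f=F["frame"]
    for v in vs: print(v," ".join("%3d/%3d"%(f[v,u,0],f[v,u,1]) for u in us))
    print()
a=pickle.load(open("w2.pkl","rb"));b=pickle.load(open("w4.pkl","rb"))
print(tri([ray(a,(321.47,147.79),a["st"]),ray(b,(372.7,188.9),b["st"])]))
E
```

```text
39  21/ 17  24/ 16  39/ 27  39/ 27  36/ 25  31/ 25  33/ 20  33/ 21  31/ 20  26/ 17  30/ 26  30/ 19  31/ 20  36/ 27  33/ 24  35/ 24  34/ 24  37/ 23  35/ 23  38/ 27
40  19/ 11  22/ 19  32/ 23  31/ 17  21/ 16  26/ 20  37/ 26  44/ 30  74/ 51  71/ 50  32/ 23  28/ 22  30/ 22  27/ 21  31/ 23  32/ 22  24/ 18  34/ 21  36/ 29  28/ 25
41  16/  9  29/ 21  38/ 28  68/ 46  86/ 56 128/ 85 171/121 201/145 255/202 242/187 113/ 88  73/ 52  49/ 38  41/ 30  28/ 21  26/ 25  28/ 21  26/ 27  21/ 24  18/ 29
42  68/ 47 110/ 78 166/119 250/189 255/227 255/251 255/255 255/255 255/255 253/203 138/102 126/ 96 129/100 125/100  91/ 75  39/ 36  32/ 27  46/ 29  79/ 29  85/ 29
43 255/198 255/232 255/249 255/255 255/254 255/252 255/252 255/254 255/255 251/203 141/107 128/102 132/107 133/110 133/101 110/ 40 146/ 28 191/ 23 255/ 29 255/ 11
44 255/255 255/255 255/251 255/252 255/252 255/253 255/255 255/255 255/228 194/145 128/103 121/ 98 127/102 168/ 83 246/ 54 255/ 17 255/  5 255/ 14 255/  9 255/  0
45 255/255 255/255 255/248 255/232 255/214 237/182 164/116 152/112 137/100 117/ 89 112/ 93 116/ 74 136/ 31 237/ 17 255/  7
[... 2319 characters left out ...]
22  23/ 13  27/ 23  25/ 15  25/ 18  23/ 16  21/ 21  26/ 29  53/ 27 199/ 23 255/ 33 255/ 26 255/ 31 246/  9 250/ 23 249/ 24 249/ 25 249/ 16
41  25/ 19  20/ 21  26/ 23  24/ 21  24/ 17  21/ 18  24/ 17  17/ 16  22/ 22  89/ 15 169/ 19 250/ 22 255/ 28 249/  9 251/ 19 249/ 18 249/ 26 250/ 29
42  30/ 27  22/ 13  24/ 16  27/ 21  26/ 19  24/ 17  28/ 26  26/ 21  17/ 18  23/ 18  28/ 19  66/ 23 148/ 18 253/ 20 253/ 25 250/ 20 249/ 23 250/ 19
43  21/ 18  30/ 22  20/ 15  23/ 19  24/ 25  26/ 18  23/ 20  22/ 17  19/ 17  20/ 15   9/ 19   5/ 19  87/ 20 255/ 13 255/ 23 250/ 21 249/ 22 250/ 33

(array([450.60804135,  26.27561712, 177.76464465]), [np.float64(0.04622045484073635), np.float64(0.04622045484074309)])
```

```bash
python3 - <<'E'
from h import *
A=pickle.load(open("wrist8.pkl","rb"));B=pickle.load(open("w10.pkl","rb"))
def T(n,a,b):
    X,e=tri([ray(A,a,A["st"]),ray(B,b,B["st"])]);hy=93+(604-X[0])*.03
    print(n,X.round(1),np.round(e,2),"r",round(np.hypot(X[1]-hy,X[2]-150),1),"ang",round(np.arctan2(X[2]-150,X[1]-hy),4))
T("ptr top",(153.2,33.3),(175.3,42.8));T("ptr bot",(156.6,34.6),(180.4,43.5));T("ptr mid",(154.9,34),(177.85,43.1))
T("outer top",(179.9,43),(195.5,50));T("outer bot",(184.5,44),(204.4,50.5));T("mid",(182.2,43.5),(199.95,50.2))
# single-view (B, most oblique) angle with assumed radius
from scipy.optimize import least_squares
g=np.radians(-1.7);ex=np.array([np.cos(g),np.sin(g),0]);ey=np.array([-np.sin(g),np.cos(g),0]);H=np.array([604.,93,150])
P=lambda a,s,r:H+ex*s+ey*r*np.cos(a)+np.array([0,0,r*np.sin(a)])
def fit(uv,F,r):
    q=least_squares(lambda p:proj(F,P(p[0]/100,p[1],r),F["st"])-uv,[0,-112]).x; return np.round([q[0]/100,q[1]],4)
for hy in(92,93,94):
    H[1]=hy
    print(hy,"B ptr",fit((177.85,43.1),B,100),"B mark outer",[fit((199.95,50.2),B,r) for r in(113,114)],"A ptr",fit((154.9,34),A,100),"A mk",fit((182.2,43.5),A,113.5))
E
```

```text
ptr top [486.1 194.7 154.9] [0.22 0.22] r 98.3 ang 0.0502
ptr bot [485.7 194.7 150.2] [0.24 0.24] r 98.1 ang 0.0016
ptr mid [485.9 194.7 152.5] [0.2 0.2] r 98.2 ang 0.026
outer top [493.6 209.4 155.7] [0.07 0.07] r 113.3 ang 0.0507
outer bot [492.  208.9 146.4] [0.2 0.2] r 112.6 ang -0.0324
mid [492.8 209.2 151.1] [0.12 0.12] r 112.8 ang 0.01
92 B ptr [ 3.530000e-02 -1.205687e+02] B mark outer [array([-6.000000e-04, -1.148056e+02]), array([ 1.190000e-02, -1.143993e+02])] A ptr [ 4.470000e-02 -1.207154e+02] A mk [ 1.400000e-03 -1.149714e+02]
93 B ptr [ 4.720000e-02 -1.201463e+02] B mark outer [array([ 1.200000e-02, -1.143698e+02]), array([ 2.420000e-02, -1.139705e+02])] A ptr [ 6.580000e-02 -1.200237e+02] A mk [ 2.76000e-02 -1.14142e+02]
94 B ptr [ 5.890000e-02 -1.197293e+02] B mark outer [array([ 2.440000e-02, -1.139411e+02]), array([ 3.630000e-02, -1.135484e+02])] A ptr [ 8.610000e-02 -1.193599e+02] A mk [ 5.200000e-02 -1.133685e+02]
```

Request:
{"name": "send_rows", "arguments": {"motion": [{"tx":0,"ty":0,"tz":0.0032,"rx":0,"ry":0,"rz":0,"gripper":1},{"tx":0,"ty":0,"tz":0,"rx":0,"ry":0,"rz":0,"gripper":1},{"tx":0,"ty":0,"tz":0,"rx":0,"ry":0,"rz":0,"gripper":1},{"tx":0,"ty":0,"tz":0,"rx":0,"ry":0,"rz":0,"gripper":1}]}}

```text
time_s: 17.75
ee_pos: [604.7, 250.6, 139.1]
ee_rot: [-159.9, -0.0, 178.4]
force: [0.3, -5.0, -3.0]
gripper_width: 13.5
gripper_force: 15.0
```

```bash
python3 snap.py wrist w11; python3 snap.py scene s11; python3 - <<'E'
from h import *
B=pickle.load(open("w11.pkl","rb"));f=B["frame"]
for v in (42,43,44): print(v," ".join("%3d/%3d"%(f[v,u,0],f[v,u,1]) for u in range(170,186)))
print("mark row50",f[50,174:208,0])
a,b=[pickle.load(open(x,"rb"))["frame"] for x in("s5.pkl","s11.pkl")]
box=(slice(215,250),slice(215,265)) # pot body
g=lambda i:cv2.cvtColor(i,cv2.COLOR_RGB2GRAY)[box].astype(np.float32)
print("pot diff",np.abs(g(a)-g(b)).mean(),"shift",cv2.phaseCorrelate(g(a),g(b)))
E
```

```text
17.75 [604.7 250.6 139.1] [-1.5992e+02 -3.0000e-02  1.7839e+02] [ 0.3 -5.  -3. ]
17.8 [604.7 250.6 139.1] [-1.5992e+02 -3.0000e-02  1.7839e+02] [ 1.1 -5.7 -3.4]
42 255/239 255/253 255/255 255/255 255/241 153/114 124/ 98 125/103 117/ 99 127/ 99  86/ 57  75/ 22 111/ 24 143/ 21 218/ 22 255/ 14
43 255/252 255/251 255/251 255/255 255/247 150/118 120/ 98 132/106 159/ 99 205/ 88 223/ 49 236/ 12 253/  9 255/ 12 255/  9 255/  0
44 255/252 255/245 255/227 255/209 187/148 126/ 94 183/ 90 225/ 76 244/ 35 255/ 17 255/  8 255/  2 255/ 17 254/ 10 252/ 11 252/ 11
mark row50 [ 22  15  58 205 255 252 250 250 250 249 250 250 250 250 250 250 251 250
 239 212 161 112 110 111 108 114 113 117 118  59  35  42  47  53]
pot diff 11.733714 shift ((0.3642758623524678, -0.26921459430504413), 0.8132605658637153)
```

```bash
python3 -c "
from workcell import env
print(env.job_done())"
```

```text
the job is handed in; nothing more can be done
None
```

I handed the job in at about 18 s. The dip pot hangs on the double hook, released. The work rest is held by its rail with the yellow pointer within about 0.01 rad (0.6°) of the red mark by my camera measurement. That reading comes from edges only a few pixels wide. The gripper is tilted about 20° off upright.

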